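# Clip a spring-hook probe onto a terminal post

## Task

Take the cordless spring-hook probe out of its stand and clip it onto the square-headed brass post of the terminal block: stand its nose on the post head, press the plunger gently so the hook comes out beside the head, slide the hook fully home under the head until the stem stops against it, and let go so the spring clamps the head and the probe stands upright by itself, centred on the post. The post's height differs each time, so feel for it; do not lean hard on it, and leave the bottle, timer and tape roll where they are.

Things in the scene. Friction and masses are not known exactly. Their poses are not given: they have to be found in the camera images.
- probe: Cordless hook probe, upright, 102 mm tall, about 0.1 kg. Origin: centre of its flat square nose (barrel underside), z up. Black slick plastic barrel 34 x 34 mm, z = 0 to 50; flange 46 x 46 mm, z = 30 to 35, by which it hangs in the stand, nose 30 mm above the bench. To catch a head: set the nose on it 10 to 12 mm to the probe's own -x so the foot passes beside it, press, slide to +x till the stem stops; it is then centred.
- plunger_head (a point): Centre of the grey plunger head, on the probe's axis, 90 mm above the nose at rest; axes as the probe's. 24 mm along x, 14 mm along y, 24 mm high; grip it across the 14 mm. Below it a 10 mm rod: 28 mm free between head and barrel at rest, 15 mm when fully pressed. It cannot turn in the barrel.
- hook_tip (a point): Upper edge of the tip of the steel hook's foot, at the probe's x = -4.5 mm, y = 0, level with the nose at rest; the hook moves with the plunger, so pressed by t it is t below the nose. The foot is 4 mm thick, 9 mm wide, and points to +x from a flat stem (x = -16 to -12 mm, 9 mm wide) that comes out of the nose.
- plunger (a joint): How far the plunger is pressed into the barrel (hook out), 0 at rest to 0.013 m at the hard stop. Spring: 1.6 N to start moving, 200 N/m more, 4.2 N at the stop; beyond the stop it is rigid. Let go with nothing in the hook it returns to 0; with a post head clamped it stays at the head's thickness, about 0.006.
- terminal_block: Grey terminal block, 80 (x) x 130 (y) x 40 mm high, fixed to the bench; origin at the centre of its underside. Square-headed brass post at its y = -30 mm; a round-headed brass post (head 18 mm across, top 24 mm above the block) at y = +30 mm is not to be used.
- post_axis (a point): On the block's top face (40 mm above the bench), on the axis of the square-headed post; axes as the block's. The brass head above it is 24 x 24 mm, sides along the block's x and y, 6 mm thick, on a 6 mm rod. Its top is between 30 and 60 mm above this point: the post is firm but set to another height each time, which is not reported.
- stand: Aluminium parking stand on a black foot, 70 x 70 mm (foot 86 x 86 mm), 60 mm high, fixed; origin at the centre of its underside. The probe hangs by its flange in the 37 mm square well, its axes parallel to the stand's, and lifts straight out.
- bottle_amber: Amber screw-cap bottle, 60 mm diameter, 125 mm tall, standing; origin at the centre of its underside. A bystander.
- timer: Small white lab timer, 60 x 58 x 16 mm, lying flat; origin at the centre of its underside. A bystander.
- tape_roll: Roll of label tape lying flat, 61 mm diameter, 19 mm high; origin at the centre of its underside. A bystander.
Not all that is in view belongs to the job. What is shaped like the probe but green is not meant.

How it is judged:
On the way, in this order (a step that is already met when the one before it is completed fails the run):
1. the probe is lifted clear out of its stand (z of probe in the frame of stand above 0.065 m), for 0.1 s.
2. over the square-headed post, resting on it, the plunger is pressed in more than 7 mm so that the hook is out (value of joint plunger above 0.007 m and horizontal distance between probe and post_axis below 0.025 m and contact force between probe and terminal_block above 1 N), for 0.1 s.
At the end, for the whole second after the job is handed in: The probe, released and at rest, stands upright (within 0.06 rad) with its nose on the square head, 27 to 63 mm above the block's top face, its axis within 3.5 mm of the post axis, and its spring clamps the head between hook and nose (plunger joint between 4 and 8 mm) (value of joint plunger between 0.004 and 0.008 m and horizontal distance between probe and post_axis below 0.0035 m and z of probe in the frame of post_axis between 0.027 and 0.063 m and angle between probe's own z axis and vertical below 0.06 rad and linear speed of probe below 0.01 m/s and contact force between the fingers and probe below 0.1 N); the robot touches nothing.
It fails at once if the probe is pressed or pushed against the terminal block or its posts with more than 25 N in all, the spring's own clamping included (contact force between probe and terminal_block above 25 N).
It fails at once if the amber bottle is moved by more than 20 mm (distance of bottle_amber from where it was at the start of the episode above 0.02 m).
It fails at once if the timer is moved by more than 20 mm (distance of timer from where it was at the start of the episode above 0.02 m).
It fails at once if the tape roll is moved by more than 20 mm (distance of tape_roll from where it was at the start of the episode above 0.02 m).
It also fails if it takes over 58 s, if anything falls off the work surface, if the arm or the gripper's body presses on something with over 40 N, if the wrist force passes 120 N, or if a joint passes its speed limit or range.

## Robot

A 6-joint arm with a two-finger parallel gripper is mounted at the origin on a cart in front of the work surface, level with it; the furniture and walls round the work are solid. World frame = base frame: x ahead of the robot, y to its left, z up, the work surface at z = 0. Lengths are in m, angles in rad, forces in N, time in s.
With the tool pointing down it reaches from about 0.25 to 0.725 m from the base axis. Payload 4 kg.
Tool frame: the origin (TCP) lies between the finger pads; the fingertips stand 19 mm ahead of it and the grasp point (between the pads) is the TCP; z points along the fingers, y is the direction in which the jaws open and shut (so a half turn about z gives the same grasp; the last joint's range is limited). The gripper opens to 85 mm and grips with 20 to 120 N. Pads are 22 mm wide; open, the fingers measure 114 mm over their backs; the gripper's body (76 mm by 85 mm) begins 54 mm behind the grasp point. The pads swing forward as they close: fully open they stand 13 mm farther back than shut.
Start: joints at [1.168, 0.241, 0.005, 1.335, 0, 1.571], TCP at [0.196, 0.46, 0.25] pointing down, gripper open.
Joint ranges: [-2.72, 2.72], [-1.05, 1.87], [-1.09, 1.28], [-1.99, 2.15], [-1.42, 1.44], [-3.14, 3.14]. Speed limits (rad/s): [2.79, 2.79, 3.14, 3.14, 3.14, 3.14].

## Interface

Orientations are given as a 3x3 rotation matrix whose columns are the frame's x, y, z axes.
In Python, from bench import arm gives the robot as it stands. The module is installed in compiled form; this text tells all that it offers.
- The arm moves only by the tool apply_moves, never from a script. Its argument "motion" is a list that holds one entry, the list of rows, each a list of 5 numbers: the closure, from -1 (fully open) to 1 (shut), then the shift along the tool's x, y, z in mm, then the turn about the tool's z in degrees. In form: [[[jaw, dx, dy, dz, spin], ...]]. A call has 1 to 20 rows; each row shifts and turns the commanded pose from where the row before left it, along the tool's axes as they then stand; what a row does not reach is not made up. A row lasts 1/8 s, in which the tool goes at most 62.5 mm and 10.7 degrees, less where a joint would pass 70% of its speed; a pose out of reach is approached as far as the arm can. A call with a gripper value outside its range is refused whole. The fingers move at their own pace and stop on an object; the grip force is fixed at half the most. Time passes only in rows, so rows that do not move let the fingers close. It gives the time, the measured TCP pose, the force and the opening at its end, in the units of the state.
- arm.state(): the state, without advancing time (a new reading comes with each control period).
- arm.snapshot(name): name is "scene" or "top" or "wrist"; returns a dict with "img" (384x512x3 uint8, red, green, blue), "range_z" (384x512 float32, m along the optical axis (not along the pixel's ray), 0 where there is no reading), "camera_matrix" (3x3 intrinsics, pixels), "R" (3x3) and "t" (3): a world point X has camera coordinates R X + t; the wrist camera has in their place "mount" (4x4, takes a point from camera to tool coordinates, whose origin is the TCP and whose axes are the flange's). Camera axes: x right, y down, z forward; pixel columns grow to the right and rows downward; lengths in m; the calibration is good to about 2 mm. A picture is of the moment at which its call begins: read the wrist's pose just before it.
- arm.job_done(): hands the job in, once; it reports no verdict.
The state is a dict: "time": time; "qpos": joint angles; "joint_vel": joint speeds; "effort": joint torques, N m; "eef_pos": TCP position; "eef_rot": TCP orientation; "contact_force": force on the tool from outside, world axes, zero at the start; "wrist_torque": the same for the moment, N m; "width": finger opening in m.
Only numpy, scipy, OpenCV 4.12 (cv2) and the standard library are available. Lean on these libraries where they do the work, as an engineer would, in place of code of your own. Each camera call takes 0.05 s, during which the arm holds its last target.

## Working session

There is one attempt and no reset: what is moved stays moved. The work goes in short steps, Python scripts to look and compute and a tool call to move; the robot and the scene stay as the last step left them, time stands still between calls to the robot, and variables do not carry over. Pictures are saved under pics/ and viewed, and the job is handed in when it is done.

Besides the shell and the picture viewer there is one more tool, called after ">>>" as name(argument=value, ...) on one line, values as JSON. apply_moves: Moves the arm, as the interface text tells. Its arguments: {"type":"object","properties":{"motion":{"type":"array","items":{"type":"array","items":{"type":"array","items":{"type":"number"}}}}},"required":["motion"]}

```bash
mkdir -p pics; cat > h.py <<'E'
import numpy as np, cv2
from bench import arm
def snap(name,tag):
    s=arm.state(); d=arm.snapshot(name)
    cv2.imwrite(f'pics/{tag}.png',d['img'][:,:,::-1]); np.savez(f'{tag}.npz',eef_pos=s['eef_pos'],eef_rot=s['eef_rot'],**d)
    return d
def world(tag):
    d=np.load(f'{tag}.npz'); K=d['camera_matrix']; z=d['range_z']
    v,u=np.mgrid[0:z.shape[0],0:z.shape[1]]
    P=np.stack([(u-K[0,2])/K[0,0]*z,(v-K[1,2])/K[1,1]*z,z],-1)
    if 'mount' in d:
        M=d['mount']; P=P@M[:3,:3].T+M[:3,3]; P=P@np.array(d['eef_rot']).T+d['eef_pos']
    else:
        P=(P-d['t'])@d['R']
    P[z==0]=np.nan
    return P,d['img']
E
python3 - <<'E'
from h import *
np.set_printoptions(precision=4,suppress=True)
print(arm.state())
for n in ['scene','top','wrist']:
    d=snap(n,n+'0'); print({k:v for k,v in d.items() if k not in('img','range_z')})
E
```

```text
{'time': 0.0, 'qpos': array([1.168 , 0.2414, 0.0037, 1.3352, 0.    , 1.5708]), 'joint_vel': array([-0.0003,  0.0002,  0.0007,  0.0001,  0.0012, -0.    ]), 'effort': array([  0.0001, -37.232 ,  25.2406,   0.0171,   0.    ,  -0.    ]), 'eef_pos': array([0.1958, 0.4594, 0.2494]), 'eef_rot': array([[-0.92  ,  0.392 , -0.0008],
       [ 0.392 ,  0.92  , -0.0019],
       [ 0.    , -0.0021, -1.    ]]), 'contact_force': array([ 0.3086,  0.1693, -0.6562]), 'wrist_torque': array([-0.0191,  0.0109,  0.0092]), 'width': 0.08571067235642275}
{'camera_matrix': array([[375.6795,   0.    , 251.6813],
       [  0.    , 375.6795, 187.5991],
       [  0.    ,   0.    ,   1.    ]]), 'R': array([[ 0.6858, -0.7277,  0.0061],
       [-0.357 , -0.3436, -0.8686],
       [ 0.6342,  0.5936, -0.4954]]), 't': array([-0.3808,  0.2892,  0.6607])}
{'camera_matrix': array([[364.0889,   0.    , 259.5386],
       [  0.    , 364.0889, 188.8031],
       [  0.    ,   0.    ,   1.    ]]), 'R': array([[ 0.0021, -1.    , -0.0026],
       [-0.9916, -0.0017, -0.1294],
       [ 0.1294,  0.0028, -0.9916]]), 't': array([0.0197, 0.5731, 1.0432])}
{'camera_matrix': array([[306.5075,   0.    , 256.0015],
       [  0.    , 306.5075, 193.4524],
       [  0.    ,   0.    ,   1.    ]]), 'mount': array([[ 0.0002, -0.9614, -0.2752,  0.0702],
       [ 1.    ,  0.0004, -0.0007, -0.0003],
       [ 0.0008, -0.2752,  0.9614, -0.1244],
       [ 0.    ,  0.    ,  0.    ,  1.    ]])}
```

View pics/scene0.png

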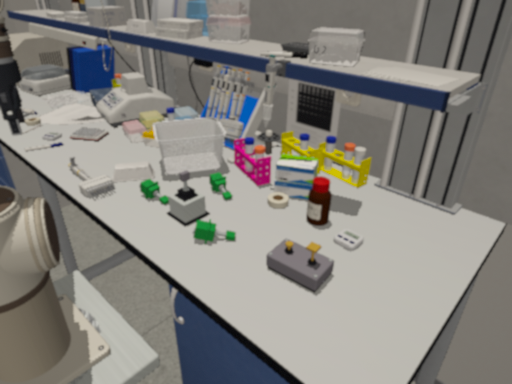

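View pics/top0.png

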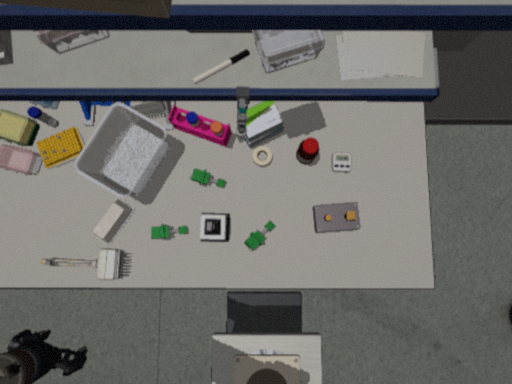

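View pics/wrist0.png

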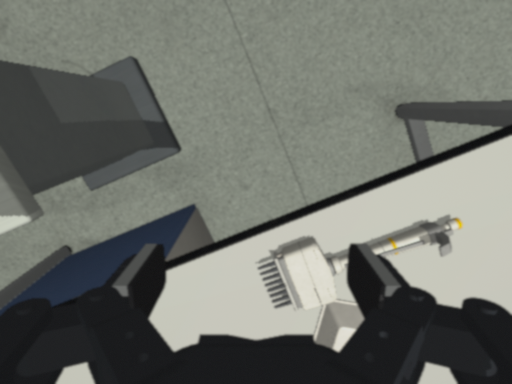

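```bash
python3 - <<'E'
from h import *
np.set_printoptions(precision=4,suppress=True)
P,img=world('top0')
for n,(u,v) in dict(standtop=(206,219),plung=(214,227),block=(325,225),sq=(351,216),rd=(327,217),bottle=(309,147),tape=(262,148),timer=(341,165)).items(): print(n,P[v,u])
def crop(a,b,c,d,s,tag):
    cv2.imwrite(tag,cv2.resize(img[b:d,a:c,::-1],None,fx=s,fy=s,interpolation=cv2.INTER_NEAREST))
A=cv2.resize(img[190:260,185:245,::-1],(480,560),interpolation=cv2.INTER_NEAREST)
B=cv2.resize(img[190:250,305:370,::-1],None,fx=5,fy=5,interpolation=cv2.INTER_NEAREST)
cv2.imwrite('pics/c1.png',A);cv2.imwrite('pics/c2.png',B)
# block top points
m=(abs(P[...,2]-0.04)<0.006); u=np.zeros_like(m);u[195:245,305:370]=1;m&=u
pts=(P[m][:,:2]*1000).astype(np.float32); print(len(pts),cv2.minAreaRect(pts))
m=(P[...,2]>0.052); m&=(P[...,2]<.068); u[:]=0;u[200:250,190:240]=1;m&=u
pts=(P[m][:,:2]*1000).astype(np.float32); print(len(pts),cv2.minAreaRect(pts))
m=(P[...,2]>0.062); u[:]=0;u[195:245,305:370]=1;m&=u
print(P[m])
m=(P[...,2]>0.07); u[:]=0;u[200:250,190:240]=1;m&=u
print(P[m])
E
```

```text
standtop [0.4821 0.1738 0.0644]
plung [0.4589 0.1479 0.0851]
block [ 0.4665 -0.1707  0.0396]
sq [ 0.4904 -0.2363  0.0844]
rd [ 0.4885 -0.1727  0.0634]
bottle [ 0.6786 -0.116   0.1244]
tape [0.7023 0.0136 0.016 ]
timer [ 0.6494 -0.2274  0.0165]
1075 ((491.68603515625, -205.1518096923828), (79.81010437011719, 130.3071746826172), 4.65500545501709)
449 ((461.9629211425781, 155.78140258789062), (69.92762756347656, 69.9150619506836), 88.05873107910156)
[[ 0.5042 -0.222   0.0872]
 [ 0.504  -0.224   0.0903]
 [ 0.5045 -0.2284  0.0837]
 [ 0.5046 -0.2316  0.0823]
 [ 0.5044 -0.2338  0.0846]
 [ 0.5043 -0.2363  0.0862]
 [ 0.5043 -0.239   0.0863]
 [ 0.5045 -0.2426  0.0832]
 [ 0.5041 -0.244   0.0888]
 [ 0.5016 -0.2225  0.0846]
 [ 0.5017 -0.2258  0.0827]
 [ 0.5016 -0.2283  0.0838]
 [ 0.5014 -0.2304  0.0869]
 [ 0.5014 -0.2332  0.0868]
 [ 0.5018 -0.2373  0.0816]
 [ 0.5016 -0.2392  0.0853]
 [ 0.5017 -0.2425  0.0835]
 [ 0.5016 -0.2451  0.0843]
 [ 0.4987 -0.2223  0.0851]
 [ 0.4987 -0.2251  0.0852]
 [ 0.4986 -0.2276  0.0864]
 [ 0.4988 -0.2311  0.0838]
 [ 0.4988 -0.2336  0.0847]
 [ 0.4988 -0.2366  0.0839]
 
[... 5057 characters left out ...]
47]
 [0.4499 0.151  0.1227]
 [0.4506 0.1542 0.0782]
 [0.4506 0.1512 0.0802]
 [0.4506 0.1485 0.0793]
 [0.4506 0.1456 0.0796]
 [0.4506 0.1427 0.0806]
 [0.4506 0.1401 0.0789]
 [0.4478 0.1711 0.0778]
 [0.4478 0.168  0.0798]
 [0.4477 0.1649 0.0821]
 [0.4478 0.1624 0.0798]
 [0.4478 0.1596 0.0799]
 [0.4478 0.1568 0.0795]
 [0.4478 0.1537 0.0815]
 [0.4478 0.1508 0.0826]
 [0.4478 0.1484 0.0797]
 [0.4478 0.1457 0.0788]
 [0.4478 0.1427 0.0798]
 [0.4478 0.1401 0.0783]
 [0.4451 0.1633 0.0727]
 [0.445  0.1598 0.0781]
 [0.445  0.1571 0.0773]
 [0.445  0.1538 0.0809]
 [0.445  0.1509 0.0815]
 [0.445  0.1482 0.0807]
 [0.445  0.1452 0.0822]
 [0.445  0.1427 0.0794]
 [0.4451 0.14   0.0787]
 [0.4423 0.1778 0.0704]]
```

View pics/c1.png

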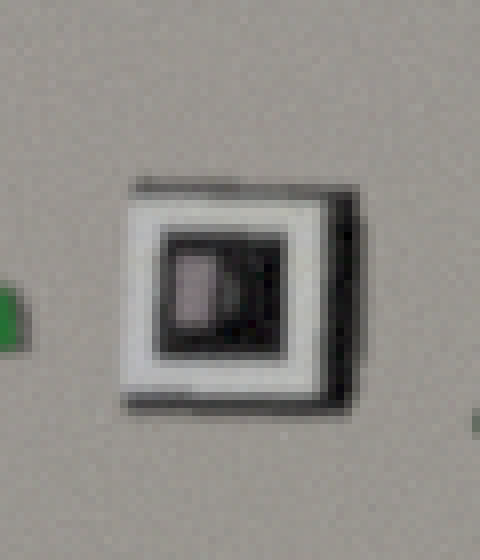

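View pics/c2.png

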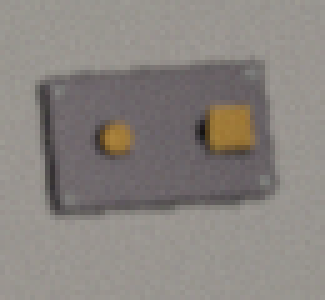

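>>> apply_moves(motion=[[[-1, -36.4, -17.5, 0, 0], [-1, -36.4, -17.5, 0, 0], [-1, -36.4, -17.5, 0, 0], [-1, -36.4, -17.5, 0, 0], [-1, -36.4, -17.5, 0, 0], [-1, -36.4, -17.5, 0, 0], [-1, -36.4, -17.5, 0, 0], [-1, -36.4, -17.5, 0, 0], [-1, -36.4, -17.5, 0, 0], [-1, -36.4, -17.5, 0, 0], [-1, 0, 0, 0, -7], [-1, 0, 0, 0, -7], [-1, 0, 0, 0, -7], [-1, 0, 0, 0, 0]]])

```text
time: 1.9
eef_pos: [0.4621, 0.1562, 0.25]
eef_rot: [[-0.999, 0.038, -0.001], [0.038, 0.999, -0.0], [0.001, -0.0, -1.0]]
contact_force: [-0.0, -0.8, -0.6]
width: 0.0853
```

```bash
python3 - <<'E'
from h import *
np.set_printoptions(precision=4,suppress=True)
s=arm.state();print(s['time'],s['eef_pos'],s['eef_rot'],s['contact_force'])
snap('wrist','w1'); P,img=world('w1')
def rect(lo,hi,near,r):
    m=(P[...,2]>lo)&(P[...,2]<hi)&(np.hypot(P[...,0]-near[0],P[...,1]-near[1])<r)
    return m.sum(),cv2.minAreaRect((P[m][:,:2]*1000).astype(np.float32)),np.median(P[m][:,2])
print(rect(.055,.065,(.462,.156),.06)); print(rect(.125,.138,(.462,.156),.03))
E
```

```text
1.9 [0.4621 0.1562 0.25  ] [[-0.9993  0.0378 -0.0008]
 [ 0.0378  0.9993 -0.0002]
 [ 0.0008 -0.0003 -1.    ]] [-0.0194 -0.7644 -0.5683]
(np.int64(2489), ((461.25592041015625, 155.3934326171875), (70.34701538085938, 70.50878143310547), 88.8441162109375), np.float64(0.06071652132387076))
(np.int64(491), ((461.0151062011719, 155.0013885498047), (13.312409400939941, 24.371606826782227), 87.95702362060547), np.float64(0.1323753796951437))
```

View pics/w1.png

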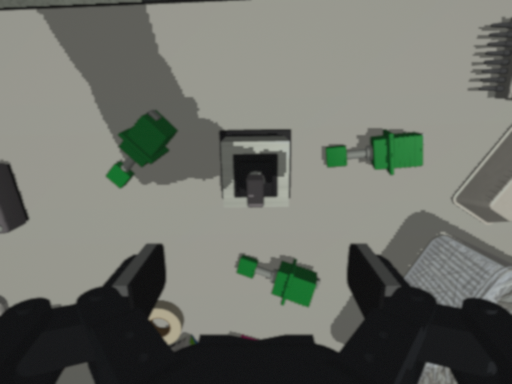

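>>> apply_moves(motion=[[[-1, 1, -1.2, 25, 0], [-1, 0, 0, 30, 0], [-1, 0, 0, 30, 0], [-1, 0, 0, 25, 0], [-1, 0, 0, 20, 0], [-1, 0, 0, 0, 0], [1, 0, 0, 0, 0], [1, 0, 0, 0, 0], [1, 0, 0, 0, 0], [1, 0, 0, 0, 0], [1, 0, 0, 0, 0], [1, 0, 0, 0, 0], [1, 0, 0, 0, 0]]])

```text
time: 3.58
eef_pos: [0.4615, 0.1552, 0.1205]
eef_rot: [[-0.999, 0.036, 0.001], [0.036, 0.999, 0.0], [-0.001, 0.0, -1.0]]
contact_force: [0.3, 0.1, 1.4]
width: 0.0136
```

>>> apply_moves(motion=[[[1, 0, 0, -5, 0], [1, 0, 0, -10, 0], [1, 0, 0, -20, 0], [1, 0, 0, -30, 0], [1, 0, 0, -30, 0], [1, 0, 0, -30, 0], [1, 0, 0, -15, 0], [1, 0, 0, 0, 0]]])

```text
time: 4.58
eef_pos: [0.4617, 0.1553, 0.2613]
eef_rot: [[-0.999, 0.036, 0.002], [0.036, 0.999, 0.001], [-0.002, 0.001, -1.0]]
contact_force: [-0.1, -1.1, -1.8]
width: 0.0131
```

```bash
python3 - <<'E'
from h import *
np.set_printoptions(precision=4,suppress=True)
s=arm.state();print(s['time'],s['eef_pos'],s['contact_force'],s['width'])
d=snap('scene','s1'); snap('wrist','w2')
X=d['R']@(s['eef_pos']-np.array([0,0,.09]))+d['t']; q=d['camera_matrix']@X; u,v=(q[:2]/q[2]).astype(int); print(u,v,X[2])
c=d['img'][v-60:v+40,u-50:u+50,::-1]; cv2.imwrite('pics/s1c.png',cv2.resize(c,None,fx=6,fy=6,interpolation=cv2.INTER_CUBIC))
E
```

```text
4.575 [0.4617 0.1553 0.2613] [-0.1308 -1.1205 -1.8113] 0.01310964064319907
182 157 0.9608840728973636
```

View pics/s1c.png

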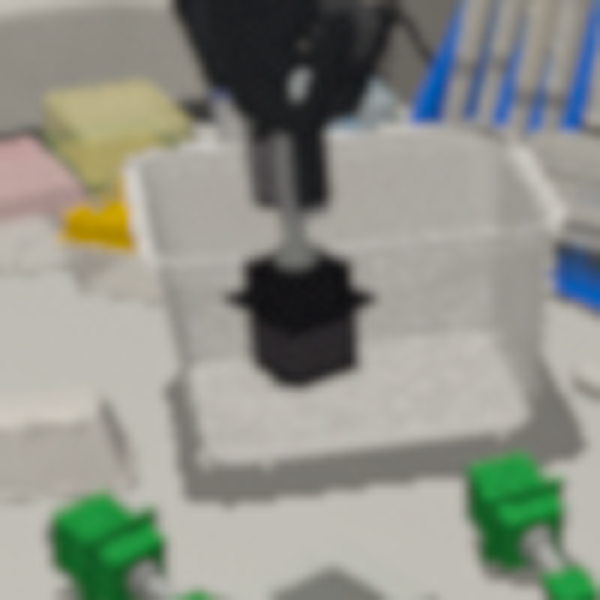

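View pics/w2.png

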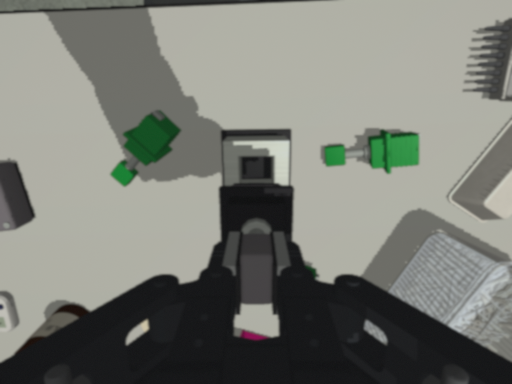

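>>> apply_moves(motion=[[[1, 6.6, -32.2, -23.6, 0], [1, 6.6, -32.2, -23.6, 0], [1, 6.6, -32.2, -23.6, 0], [1, 6.6, -32.2, -23.6, 0], [1, 6.6, -32.2, -23.6, 0], [1, 6.6, -32.2, -23.6, 0], [1, 6.6, -32.2, -23.6, 0], [1, 6.6, -32.2, -23.6, 0], [1, 0, 0, 0, 0], [1, 0, 0, 0, 0]]])

```text
time: 5.92
eef_pos: [0.3991, -0.1001, 0.4476]
eef_rot: [[-0.999, 0.037, -0.003], [0.037, 0.999, 0.001], [0.003, 0.001, -1.0]]
contact_force: [0.8, -0.1, -0.3]
width: 0.013
```

```bash
python3 - <<'E'
from h import *
np.set_printoptions(precision=4,suppress=True)
s=arm.state();print(s['time'],s['eef_pos'],s['contact_force'],s['width'])
d=snap('scene','s2')
X=d['R']@(s['eef_pos']-np.array([0,0,.09]))+d['t']; q=d['camera_matrix']@X; u,v=(q[:2]/q[2]).astype(int); print(u,v,X[2])
c=d['img'][v-50:v+25,u-40:u+40,::-1]; cv2.imwrite('pics/s2c.png',cv2.resize(c,None,fx=8,fy=8,interpolation=cv2.INTER_NEAREST))
E
```

```text
5.925 [ 0.3991 -0.1001  0.4476] [ 0.7977 -0.1188 -0.323 ] 0.01302997934924065
233 115 0.6772281939491632
```

View pics/s2c.png

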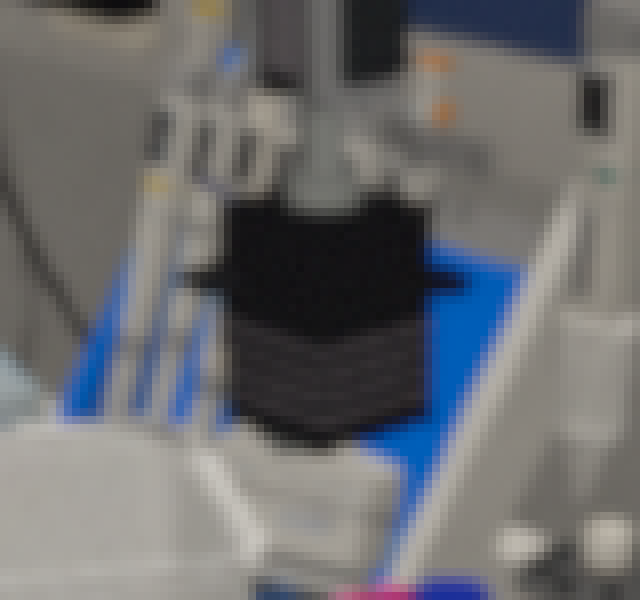

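>>> apply_moves(motion=[[[1, 0, 0, 0, 10.5], [1, 0, 0, 0, 10.5], [1, 0, 0, 0, 10.5], [1, 0, 0, 0, 10.5], [1, 0, 0, 0, 10.5], [1, 0, 0, 0, 10.5], [1, 0, 0, 0, 10.5], [1, 0, 0, 0, 10.5], [1, 0, 0, 0, 10.5], [1, 0, 0, 0, 10.5], [1, 0, 0, 0, 10.5], [1, 0, 0, 0, 10.5], [1, 0, 0, 0, 0], [1, 0, 0, 0, 0]]])

```text
time: 7.72
eef_pos: [0.3991, -0.0998, 0.4485]
eef_rot: [[0.614, 0.789, -0.001], [0.789, -0.614, 0.0], [-0.0, -0.001, -1.0]]
contact_force: [-0.7, -0.5, -0.4]
width: 0.0127
```

```bash
python3 - <<'E'
from h import *
np.set_printoptions(precision=4,suppress=True)
s=arm.state();print(s['time'],s['eef_pos'],s['contact_force'],s['width'],s['qpos'])
d=snap('scene','s3')
X=d['R']@(s['eef_pos']-np.array([0,0,.09]))+d['t']; q=d['camera_matrix']@X; u,v=(q[:2]/q[2]).astype(int); print(u,v,X[2])
c=d['img'][v-50:v+25,u-40:u+40,::-1]; cv2.imwrite('pics/s3c.png',cv2.resize(c,None,fx=8,fy=8,interpolation=cv2.INTER_NEAREST))
E
```

```text
7.725 [ 0.3991 -0.0998  0.4485] [-0.6669 -0.5183 -0.4203] 0.012697129142682406 [-0.2451  0.0686  0.3105  1.8141  0.0001  1.9866]
233 115 0.6769746251419028
```

View pics/s3c.png

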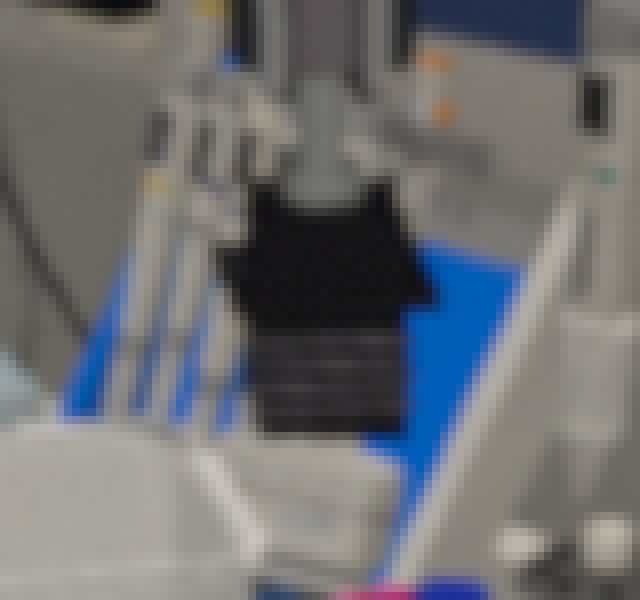

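```bash
python3 - <<'E'
from h import *
a=np.load('s2.npz')['img'].astype(int);b=np.load('s3.npz')['img'].astype(int);z=np.load('scene0.npz')['img'].astype(int)
for n,i in(('s2',a),('s3',b)):
    print(n); print((i-z).sum(2)[115:128,217:252])
E
```

```text
s2
[[   8    8    6  -21 -107 -229 -279 -247 -200 -171 -147 -184 -245 -296
  -318 -315 -293 -257 -225 -206 -203 -190 -191 -181 -149 -148 -160 -160
  -153  -85  -27    0    5    7    7]
 [   8    6    4  -19 -110 -241 -302 -296 -257 -203 -156 -183 -245 -306
  -339 -331 -306 -275 -248 -219 -194 -183 -181 -182 -169 -179 -188 -182
  -165  -95  -32    0    3    7    7]
 [   8    8    8  -11  -69 -138 -180 -224 -259 -249 -210 -199 -238 -286
  -289 -276 -249 -234 -251 -263 -247 -239 -231 -210 -183 -175 -154 -115
   -97  -69  -26   -1    6    5    8]
 [   6    7    6    3  -14  -30  -50 -103 -192 -262 -285 -267 -260 -254
  -231 -208 -190 -207 -269 -318 -312 -281 -236 -171 -115  -95  -76  -42
   -30  -20   -7    6    7    8    6]
 [   9    7    6    8    5    3   -3  -34 -120 -212 -269 -296 -296 -287
  -272 -256 -231 -237 -278 -291 -258 -202 -147  -88  -50  -32  -19   -7
     1    2    7    8    6    8    9]
 [   7    9    9    7   11    9    8   -6  -43 -107 -181 -231 -251 -260
  -281 -299 -285 -234 -175 -145 -111  -72  -37  -16   -3    0    2    3
     5    6    6    7    7    9    7]
 [   
[... 2939 characters left out ...]
  8    9    6    8    6    8    8    8    9
     5    6    6    8    6    9    6    6    6    8    7    7    8    7
     2    4    8    7    8    7    6]
 [   9    4    7    7    7    7    6    4    8    7    7    6    6    6
     9    6    7    6    6    8    6    5    6    5    6    6    6    7
     4    7    7    8    6    7    7]
 [   5    4    7    7    8    6    7    5    9    6    7    8    8    7
     9    6    8    7    9    6    7    6    5    7    7    6    6    5
     6    6    8    9    6    8    5]
 [   6    7    8    7    8    9    7    7    6    9    6    8    5    7
     8    7    8    4    6    8    9    6    5    8    4    9    5    4
     4    9    6    8    6    6    7]]
```

>>> apply_moves(motion=[[[1, 0, 0, 0, -10.2], [1, 0, 0, 0, -10.2], [1, 0, 0, 0, -10.2], [1, 0, 0, 0, -10.2], [1, 0, 0, 0, -10.2], [1, 0, 0, 0, -10.2], [1, 0, 0, 0, -10.2], [1, 0, 0, 0, -10.2], [1, 0, 0, 0, -10.2], [1, 0, 0, 0, -10.2], [1, 0, 0, 0, -10.2], [1, 0, 0, 0, -10.2], [1, 0, 0, 0, -10.2], [1, -36.2, -36.8, 44.5, 0], [1, -36.2, -36.8, 44.5, 0], [1, -36.2, -36.8, 44.5, 0], [1, -36.2, -36.8, 44.5, 0], [1, 0, 0, 0, 0], [1, 0, 0, 0, 0]]])

```text
time: 10.15
eef_pos: [0.5419, -0.2243, 0.2855]
eef_rot: [[-0.997, -0.08, -0.001], [-0.08, 0.997, 0.001], [0.001, 0.001, -1.0]]
contact_force: [0.0, 0.6, -0.5]
width: 0.0129
```

```bash
python3 - <<'E'
from h import *
np.set_printoptions(precision=4,suppress=True)
s=arm.state();print(s['time'],s['eef_pos'],s['eef_rot'],s['contact_force'],s['width'])
snap('wrist','w3'); P,img=world('w3')
def rect(lo,hi,near,r):
    m=(P[...,2]>lo)&(P[...,2]<hi)&(np.hypot(P[...,0]-near[0],P[...,1]-near[1])<r)
    return m.sum(),cv2.minAreaRect((P[m][:,:2]*1000).astype(np.float32)),np.median(P[m][:,2])
print(rect(.034,.046,(.492,-.205),.085)); print(rect(.075,.095,(.494,-.235),.03)); print(rect(.058,.07,(.489,-.175),.02))
E
```

```text
10.15 [ 0.5419 -0.2243  0.2855] [[-0.9968 -0.0795 -0.0015]
 [-0.0795  0.9968  0.0008]
 [ 0.0014  0.0009 -1.    ]] [ 0.032   0.6209 -0.5016] 0.012875658451278556
(np.int64(6709), ((490.4997253417969, -205.978759765625), (79.08636474609375, 130.44773864746094), 4.545197486877441), np.float64(0.040639941115908546))
(np.int64(558), ((492.8667297363281, -236.09812927246094), (23.497331619262695, 23.88724136352539), 4.728803634643555), np.float64(0.08600029835764965))
(np.int64(214), ((487.8869323730469, -176.49183654785156), (17.14914321899414, 16.726783752441406), 51.773250579833984), np.float64(0.06461531762572144))
```

View pics/w3.png

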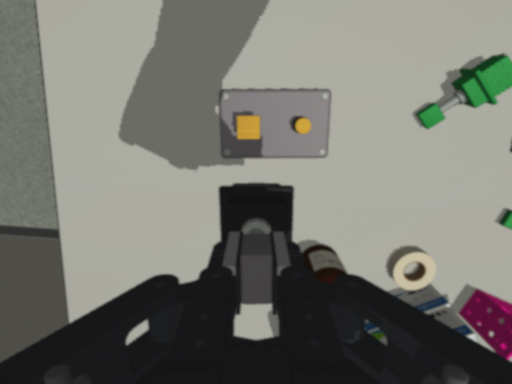

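>>> apply_moves(motion=[[[1, 30.4, -4, 0, 0], [1, 30.3, -3.9, 0, 0], [1, 0, 0, 30, 0], [1, 0, 0, 30, 0], [1, 0, 0, 25, 0], [1, 0, 0, 10, 0], [1, 0, 0, 5, 0], [1, 0, 0, 0, 0], [1, 0, 0, 0, 0]]])

```text
time: 11.32
eef_pos: [0.4828, -0.2374, 0.187]
eef_rot: [[-0.997, -0.079, 0.002], [-0.079, 0.997, -0.001], [-0.002, -0.001, -1.0]]
contact_force: [0.3, -0.2, -1.1]
width: 0.0128
```

```bash
python3 - <<'E'
from h import *
np.set_printoptions(precision=4,suppress=True)
s=arm.state();print(s['time'],s['eef_pos'],s['eef_rot'],s['contact_force'],s['width'])
d=snap('scene','s4')
X=d['R']@(s['eef_pos']-np.array([0,0,.09]))+d['t']; q=d['camera_matrix']@X; u,v=(q[:2]/q[2]).astype(int); print(u,v,X[2])
c=d['img'][v-45:v+30,u-40:u+40,::-1]; cv2.imwrite('pics/s4c.png',cv2.resize(c,None,fx=8,fy=8,interpolation=cv2.INTER_CUBIC))
E
```

```text
11.325 [ 0.4828 -0.2374  0.187 ] [[-0.9969 -0.079   0.0018]
 [-0.079   0.9969 -0.0009]
 [-0.0018 -0.0011 -1.    ]] [ 0.3034 -0.1597 -1.0848] 0.01281049824567785
311 242 0.7779763458731177
```

View pics/s4c.png

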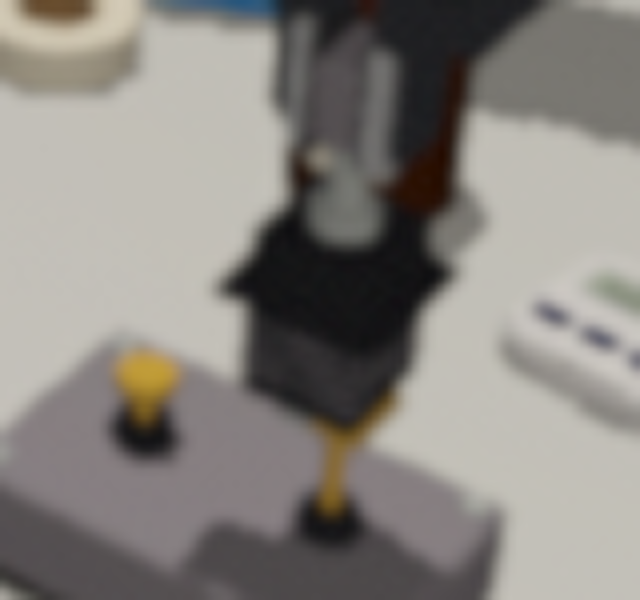

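>>> apply_moves(motion=[[[1, 0.7, 0.5, 3, 0], [1, 0, 0, 2, 0], [1, 0, 0, 2, 0], [1, 0, 0, 1, 0], [1, 0, 0, 0, 0], [1, 0, 0, 0, 0]]])

```text
time: 12.12
eef_pos: [0.4815, -0.2367, 0.1779]
eef_rot: [[-0.997, -0.079, 0.0], [-0.079, 0.997, -0.0], [-0.0, -0.0, -1.0]]
contact_force: [0.3, -0.3, -1.3]
width: 0.0131
```

>>> apply_moves(motion=[[[1, 0, 0, 1, 0], [1, 0, 0, 0, 0]]])

```text
time: 12.38
eef_pos: [0.4815, -0.2367, 0.1768]
eef_rot: [[-0.997, -0.079, -0.0], [-0.079, 0.997, 0.0], [0.0, 0.0, -1.0]]
contact_force: [-0.5, -0.1, -0.8]
width: 0.0132
```

>>> apply_moves(motion=[[[1, 0, 0, 1, 0], [1, 0, 0, 0, 0]]])

```text
time: 12.62
eef_pos: [0.4816, -0.2367, 0.1762]
eef_rot: [[-0.997, -0.079, 0.0], [-0.079, 0.997, -0.0], [-0.0, -0.0, -1.0]]
contact_force: [-0.9, 0.5, 0.8]
width: 0.0132
```

>>> apply_moves(motion=[[[1, 0, 0, 1, 0], [1, 0, 0, 0, 0]]])

```text
time: 12.88
eef_pos: [0.4817, -0.2368, 0.1751]
eef_rot: [[-0.997, -0.079, 0.001], [-0.079, 0.997, -0.0], [-0.001, -0.0, -1.0]]
contact_force: [0.1, 0.1, 1.8]
width: 0.0129
```

>>> apply_moves(motion=[[[1, 0, 0, 1, 0], [1, 0, 0, 0, 0]]])

```text
time: 13.12
eef_pos: [0.4817, -0.2368, 0.1739]
eef_rot: [[-0.997, -0.079, 0.0], [-0.079, 0.997, -0.0], [-0.0, -0.0, -1.0]]
contact_force: [-0.6, -0.3, 1.3]
width: 0.0131
```

>>> apply_moves(motion=[[[1, 0, 0, 1, 0], [1, 0, 0, 0, 0]]])

```text
time: 13.38
eef_pos: [0.4817, -0.2368, 0.1729]
eef_rot: [[-0.997, -0.079, 0.0], [-0.079, 0.997, -0.0], [-0.0, -0.0, -1.0]]
contact_force: [0.4, 0.3, 2.0]
width: 0.013
```

>>> apply_moves(motion=[[[1, 0, 0, 1, 0], [1, 0, 0, 0, 0]]])

```text
time: 13.62
eef_pos: [0.4816, -0.2367, 0.1719]
eef_rot: [[-0.997, -0.079, 0.0], [-0.079, 0.997, -0.0], [-0.0, -0.0, -1.0]]
contact_force: [0.0, 0.4, 2.3]
width: 0.013
```

>>> apply_moves(motion=[[[1, 0, 0, 1.5, 0], [1, 0, 0, 1.5, 0], [1, 0, 0, 1.5, 0], [1, 0, 0, 1, 0], [1, 0, 0, 0, 0], [1, 0, 0, 0, 0]]])

```text
time: 14.38
eef_pos: [0.4816, -0.2368, 0.1665]
eef_rot: [[-0.997, -0.079, 0.0], [-0.079, 0.997, -0.0], [-0.0, -0.0, -1.0]]
contact_force: [0.4, 0.2, 3.5]
width: 0.013
```

```bash
python3 - <<'E'
from h import *
np.set_printoptions(precision=4,suppress=True)
s=arm.state();print(s['time'],s['eef_pos'],s['contact_force'],s['width'])
d=snap('scene','s5')
u,v=311,250
c=d['img'][v-45:v+30,u-40:u+40,::-1]; cv2.imwrite('pics/s5c.png',cv2.resize(c,None,fx=8,fy=8,interpolation=cv2.INTER_CUBIC))
E
```

```text
14.375 [ 0.4816 -0.2368  0.1665] [0.4188 0.176  3.462 ] 0.013048946453526288
```

View pics/s5c.png

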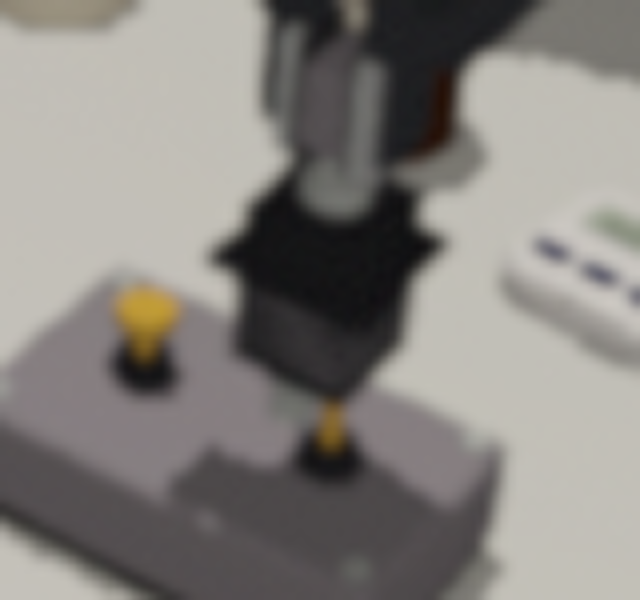

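>>> apply_moves(motion=[[[1, -1, 0, 0, 0], [1, -1, 0, 0, 0], [1, -1, 0, 0, 0], [1, -1, 0, 0, 0], [1, 0, 0, 0, 0]]])

```text
time: 15.05
eef_pos: [0.4855, -0.2362, 0.1663]
eef_rot: [[-0.997, -0.079, -0.0], [-0.079, 0.997, 0.0], [0.0, 0.0, -1.0]]
contact_force: [-0.6, 0.5, 4.1]
width: 0.0131
```

>>> apply_moves(motion=[[[1, -1, 0, 0, 0], [1, -1, 0, 0, 0], [1, -1, 0, 0, 0], [1, -1, 0, 0, 0], [1, 0, 0, 0, 0]]])

```text
time: 15.68
eef_pos: [0.4897, -0.2361, 0.1664]
eef_rot: [[-0.997, -0.079, 0.0], [-0.079, 0.997, -0.0], [-0.0, -0.0, -1.0]]
contact_force: [-0.8, 0.7, 2.8]
width: 0.013
```

>>> apply_moves(motion=[[[1, -0.8, 0, 0, 0], [1, 0, 0, 0, 0]]])

```text
time: 15.92
eef_pos: [0.4903, -0.236, 0.1664]
eef_rot: [[-0.997, -0.079, 0.0], [-0.079, 0.997, -0.0], [-0.0, -0.0, -1.0]]
contact_force: [-1.1, -0.2, 3.9]
width: 0.0131
```

>>> apply_moves(motion=[[[1, -0.8, 0, 0, 0], [1, 0, 0, 0, 0]]])

```text
time: 16.18
eef_pos: [0.4911, -0.2359, 0.1664]
eef_rot: [[-0.997, -0.079, 0.0], [-0.079, 0.997, 0.0], [-0.0, 0.0, -1.0]]
contact_force: [-0.8, -0.6, 3.5]
width: 0.0133
```

>>> apply_moves(motion=[[[1, -0.7, 0, 0, 0], [1, 0, 0, 0, 0]]])

```text
time: 16.42
eef_pos: [0.4918, -0.2359, 0.1664]
eef_rot: [[-0.997, -0.079, 0.0], [-0.079, 0.997, 0.0], [-0.0, 0.0, -1.0]]
contact_force: [-0.3, -0.1, 3.0]
width: 0.013
```

>>> apply_moves(motion=[[[1, -0.5, 0, 0, 0], [1, 0, 0, 0, 0]]])

```text
time: 16.68
eef_pos: [0.4923, -0.2358, 0.1664]
eef_rot: [[-0.997, -0.079, 0.0], [-0.079, 0.997, 0.0], [-0.0, 0.0, -1.0]]
contact_force: [-0.9, -0.4, 3.8]
width: 0.0134
```

>>> apply_moves(motion=[[[1, -0.5, 0, 0, 0], [1, 0, 0, 0, 0]]])

```text
time: 16.92
eef_pos: [0.4928, -0.2358, 0.1664]
eef_rot: [[-0.997, -0.079, 0.0], [-0.079, 0.997, 0.0], [-0.0, -0.0, -1.0]]
contact_force: [-0.3, -0.5, 3.4]
width: 0.013
```

>>> apply_moves(motion=[[[1, -0.5, 0, 0, 0], [1, 0, 0, 0, 0]]])

```text
time: 17.18
eef_pos: [0.4933, -0.2358, 0.1664]
eef_rot: [[-0.997, -0.079, 0.0], [-0.079, 0.997, 0.0], [-0.0, 0.0, -1.0]]
contact_force: [-0.4, 0.6, 3.5]
width: 0.0133
```

>>> apply_moves(motion=[[[1, -0.5, 0, 0, 0], [1, 0, 0, 0, 0]]])

```text
time: 17.42
eef_pos: [0.4937, -0.2357, 0.1664]
eef_rot: [[-0.997, -0.079, -0.0], [-0.079, 0.997, -0.0], [0.0, -0.0, -1.0]]
contact_force: [-1.6, -0.6, 3.0]
width: 0.0129
```

>>> apply_moves(motion=[[[1, -0.4, 0, 0, 0], [1, 0, 0, 0, 0]]])

```text
time: 17.68
eef_pos: [0.4938, -0.2357, 0.1663]
eef_rot: [[-0.997, -0.079, -0.001], [-0.079, 0.997, -0.0], [0.001, 0.0, -1.0]]
contact_force: [-2.1, -0.3, 4.0]
width: 0.0132
```

>>> apply_moves(motion=[[[1, -0.4, 0, 0, 0], [1, 0, 0, 0, 0]]])

```text
time: 17.92
eef_pos: [0.494, -0.2357, 0.1662]
eef_rot: [[-0.997, -0.079, -0.001], [-0.079, 0.997, -0.0], [0.001, 0.0, -1.0]]
contact_force: [-4.3, -0.2, 4.1]
width: 0.0132
```

>>> apply_moves(motion=[[[1, 0.3, 0, -1, 0], [1, 0, 0, -1, 0], [1, 0, 0, -0.8, 0], [1, 0, 0, 0, 0], [1, 0, 0, 0, 0]]])

```text
time: 18.55
eef_pos: [0.4941, -0.2357, 0.1691]
eef_rot: [[-0.997, -0.079, -0.0], [-0.079, 0.997, 0.0], [0.0, 0.0, -1.0]]
contact_force: [-3.5, -1.3, 2.1]
width: 0.0134
```

```bash
python3 - <<'E'
from h import *
np.set_printoptions(precision=4,suppress=True)
s=arm.state();print(s['time'],s['eef_pos'],s['contact_force'],s['width'])
d=snap('scene','s6')
u,v=311,250
c=d['img'][v-45:v+30,u-40:u+40,::-1]; cv2.imwrite('pics/s6c.png',cv2.resize(c,None,fx=8,fy=8,interpolation=cv2.INTER_CUBIC))
E
```

```text
18.55 [ 0.4941 -0.2357  0.1691] [-3.5445 -1.2529  2.1347] 0.013368073175766174
```

View pics/s6c.png

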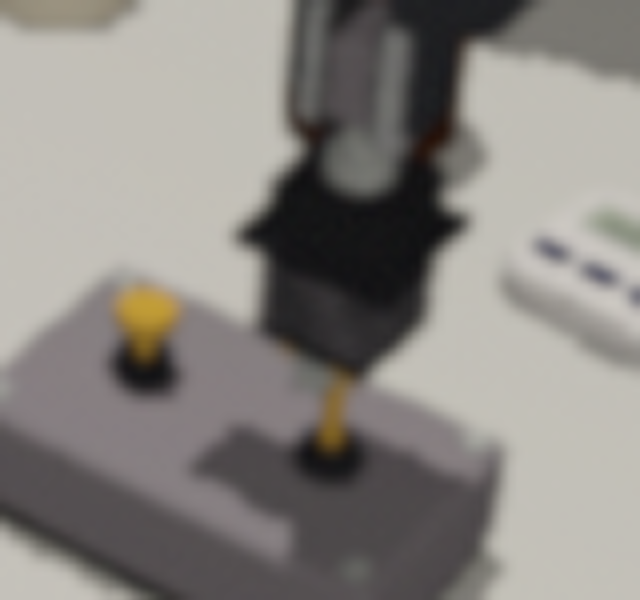

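>>> apply_moves(motion=[[[1, 0.3, 0, 0, 0], [1, 0, 0, 0, 0]]])

```text
time: 18.85
eef_pos: [0.4939, -0.2356, 0.1691]
eef_rot: [[-0.997, -0.079, -0.0], [-0.079, 0.997, 0.0], [0.0, 0.0, -1.0]]
contact_force: [-3.7, -1.5, 1.9]
width: 0.0132
```

>>> apply_moves(motion=[[[0.6, 0, 0, 0, 0], [0.3, 0, 0, 0, 0], [0, 0, 0, 0, 0], [-1, 0, 0, 0, 0], [-1, 0, 0, 0, 0], [-1, 0, 0, 0, 0], [-1, 0, 0, 0, 0], [-1, 0, 0, 0, 0]]])

```text
time: 19.85
eef_pos: [0.494, -0.2357, 0.1692]
eef_rot: [[-0.997, -0.079, 0.0], [-0.079, 0.997, 0.0], [-0.0, 0.0, -1.0]]
contact_force: [-0.3, 0.0, 0.5]
width: 0.0855
```

```bash
python3 - <<'E'
from h import *
np.set_printoptions(precision=4,suppress=True)
s=arm.state();print(s['time'],s['eef_pos'],s['contact_force'],s['width'])
d=snap('scene','s7')
u,v=311,250
c=d['img'][v-45:v+30,u-40:u+40,::-1]; cv2.imwrite('pics/s7c.png',cv2.resize(c,None,fx=8,fy=8,interpolation=cv2.INTER_CUBIC))
E
```

```text
19.85 [ 0.494  -0.2357  0.1692] [-0.285   0.0292  0.4675] 0.08547762206636836
```

View pics/s7c.png

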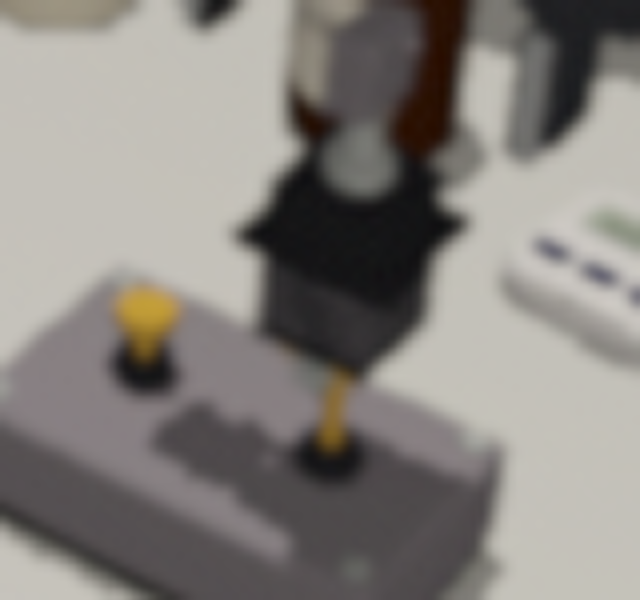

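>>> apply_moves(motion=[[[-1, 0, 0, -10, 0], [-1, 0, 0, -20, 0], [-1, 0, 0, -30, 0], [-1, 0, 0, -30, 0], [-1, 0, 0, -20, 0], [-1, 0, 0, -10, 0], [-1, 0, 0, 0, 0], [-1, 0, 0, 0, 0], [-1, 0, 0, 0, 0]]])

```text
time: 21.02
eef_pos: [0.4935, -0.2355, 0.2881]
eef_rot: [[-0.997, -0.079, -0.002], [-0.079, 0.997, 0.001], [0.002, 0.001, -1.0]]
contact_force: [1.1, 0.1, 0.2]
width: 0.0851
```

```bash
python3 - <<'E'
from h import *
np.set_printoptions(precision=4,suppress=True)
s=arm.state();print(s['time'],s['eef_pos'],s['contact_force'],s['width'])
d=snap('scene','s8')
u,v=311,240
c=d['img'][v-50:v+25,u-40:u+40,::-1]; cv2.imwrite('pics/s8c.png',cv2.resize(c,None,fx=8,fy=8,interpolation=cv2.INTER_CUBIC))
snap('wrist','w8'); P,img=world('w8')
def rect(n,lo,hi,near,r):
    m=(P[...,2]>lo)&(P[...,2]<hi)&(np.hypot(P[...,0]-near[0],P[...,1]-near[1])<r)
    Q=P[m]; A=np.c_[Q[:,:2]-Q[:,:2].mean(0),np.ones(len(Q))]; k=np.linalg.lstsq(A,Q[:,2],rcond=None)[0]
    print(n,m.sum(),cv2.minAreaRect((Q[:,:2]*1000).astype(np.float32)),np.median(Q[:,2]),'slope',k[:2])
c=(.493,-.236)
rect('plhead',.170,.195,c,.03); rect('barreltop',.131,.139,c,.04); rect('flange',.113,.124,c,.045); rect('block',.034,.046,(.4905,-.206),.085)
E
```

```text
21.025 [ 0.4935 -0.2355  0.2881] [1.1088 0.0898 0.1811] 0.08514787389436165
plhead 542 ((492.4259033203125, -235.40809631347656), (23.31357765197754, 13.560792922973633), 4.6421284675598145) 0.18160603074936518 slope [0.1215 0.0159]
barreltop 877 ((492.95703125, -235.6345977783203), (34.55378723144531, 33.76946258544922), 5.0205159187316895) 0.13579124653703956 slope [ 0.012 -0.   ]
flange 749 ((493.0361328125, -235.55712890625), (46.0317268371582, 45.94625473022461), 4.335655212402344) 0.12077216982957664 slope [-0.0021 -0.0016]
block 4613 ((490.51123046875, -205.80792236328125), (79.58623504638672, 130.552001953125), 4.588334083557129) 0.04056548977061153 slope [0.0001 0.0017]
```

View pics/s8c.png

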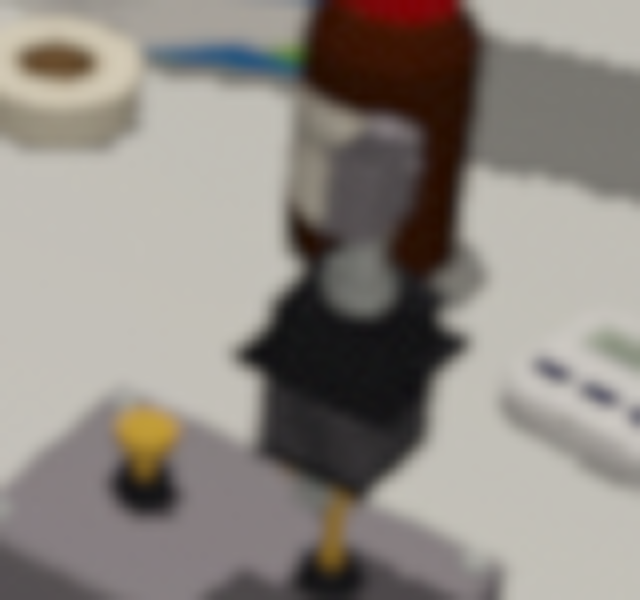

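View pics/w8.png

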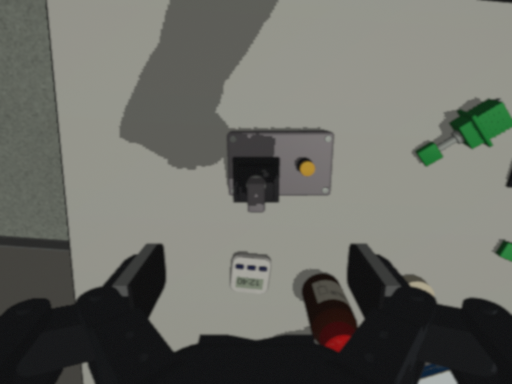

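```bash
python3 -c "
from bench import arm
print(arm.job_done())"
```

```text
the job is handed in; nothing more can be done
None
```

The probe is clipped on the square-headed post, released and standing by itself. I handed the job in at about 21 s, and no verdict is reported.

**What I did:**
- I gripped the plunger head across its 14 mm and lifted the probe straight out of the stand.
- Scene-camera images compared with the empty view showed the hook on the world −x side. The foot was only 1–2 pixels tall there, so I relied on the pixel differences and not on sight.
- I set the nose on the head about 11 mm to the probe's −x. Contact came with the grip point at z ≈ 0.176 m, which puts the head top about 45 mm above the block.
- I pressed about 10 mm, with an upward force of 4.1 N or less in all readings. I then slid about 12 mm until the stem stopped at about 4 N sideways, eased up to about 7 mm and opened the jaws.

**Last checks, from the wrist camera after backing off:**

| Check | Measured | Required |
|---|---|---|
| Probe axis to post axis | about 0.3 mm (0.4930, −0.2356 against 0.4929, −0.2359) | under 3.5 mm |
| Tilt, from the flange plane | under 0.005 rad | under 0.06 rad |
| Plunger, from the head-to-barrel height | about 6 mm | 4 to 8 mm |
| Nose above block top | about 45 mm | 27 to 63 mm |

- **Disagreements:** The top camera put the post about 1.5 mm from the wrist camera's figure. I used the wrist figure, and the stem stop came within about 1 mm of the position it predicts. A plane fit to the plunger head showed a slope of 0.12, most likely because side-face points were included. The barrel-top fit gave 0.012 and the flange about 0.002, both within limits.
- **Bystanders:** The arm never came near the bottle, timer or tape roll. They look undisturbed in the last pictures, but I did not measure their positions again.

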